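# Load the inspection carousel and index it to the camera

## Robot

A 6-joint arm with a two-finger parallel gripper is mounted at the origin on the work surface. World frame = base frame: x ahead of the robot, y to its left, z up, the work surface at z = 0. Lengths are in m, angles in degrees, forces in N, time in s.
With the tool pointing down it reaches from about 0.25 to 0.725 m from the base axis. Payload 9.7 kg.
Tool frame: the origin (TCP) lies midway between the tips of the shut fingers; the grasp point (between the pads) lies 19 mm behind it; z points along the fingers, y is the line along which they close (so a half turn about z gives the same grasp; the last joint's range is limited). The gripper opens to 85 mm and grips with 20 to 120 N. Pads are 22 mm wide; open, the fingers measure 114 mm over their backs; the gripper's body (76 mm by 85 mm) begins 54 mm behind the grasp point. The pads swing forward as they close: fully open they stand 13 mm farther back than shut.
Start: joints at [-72.995, 4.979, 10.078, 95.1, 0, 90], TCP at [0.161, -0.526, 0.231] pointing down, gripper open.
Joint ranges: [-179.16, 179.16], [-48.56, 103.87], [-65.8, 70.77], [-126.05, 130.52], [-82.76, 87.17], [-180, 180]. Speed limits (degrees/s): [127.2, 127.2, 147.25, 180, 180, 180].

## Interface

Orientations are given as [roll, pitch, yaw] about the fixed x, y, z axes, in that order (R = Rz(yaw) Ry(pitch) Rx(roll)).
In Python, from workcell import * gives the robot as it stands.
- The arm moves only by the tool servo_tool, never from a script. Its argument "moves" is a list of rows, each a list of 4 numbers: the shift along the world's x, y, z in a scale on which 1.0 is 50 cm, then the turn about the world's z in a scale on which 1.0 is 2 pi rad. A call has 1 to 20 rows; each row is the pose to reach, as a shift and turn from the pose commanded when the call began; what a row does not reach only later rows make up. A row lasts 1/12 s, in which the tool goes at most 41.7 mm and 7.16 degrees, less where a joint would pass 70% of its speed; a pose out of reach is approached as far as the arm can. A shift or turn number past 1, either way, is cut back to 1. A call with a gripper value outside its range is refused whole. "claw" is the closure, from 0 (fully open) to 1 (shut), set as the call begins (left out, the last holds). The fingers move at their own pace and stop on an object; "force" is the grip in N (left out, the last holds). Time passes only in rows, so rows that repeat a pose let the fingers close. It gives the time, the measured TCP pose, the force, the opening and the grip force at its end, in the units of the state.
- get_obs(): the state, without advancing time (a new reading comes with each control period).
- camera(name): name is "side" or "top"; returns the picture (480x640x3 uint8, red, green, blue); there is no depth.
- get_calibration(name): a dict with "fx", "fy", "cx", "cy" (pixels), "rvec" (rotation vector, rad) and "tvec" (3), from world to camera coordinates, as OpenCV has them. Camera axes: x right, y down, z forward; pixel columns grow to the right and rows downward; lengths in m; the calibration is good to about 2 mm. A picture is of the moment at which its call begins. get_calibration takes no time and is no camera call.
- job_done(): hands the job in; it is judged then, once.
The state is a dict: "time": time; "q": joint angles; "qd": joint speeds; "joint_efforts": joint torques, N m; "ee_pos": TCP position; "tcp_rot": TCP orientation; "wrist_force": force on the tool from outside, world axes, zero at the start; "torque": the same for the moment, N m; "opening": finger opening in m; "grasp_force": force on a finger pad.
Only numpy, scipy, OpenCV 4.12 (cv2) and the standard library are available. Lean on these libraries where they do the work, as an engineer would, in place of code of your own. Each camera call takes 0.05 s, during which the arm holds its last target. There are 200 camera calls.

## Task

Set the loose metal can gently down into the empty nest of the rotary index table. Then push the table round anticlockwise, seen from above, to its next detent, which brings that can in front of the small inspection camera: push until the detent pawl is fully home and you feel the table come up against its stop, without forcing it (at most 20 N on the pawl), and leave it there with the can standing in its nest.

Things in the scene. Friction and masses are not known exactly. Their poses are not given: they have to be found in the camera images.
- can: the part: a plain aluminium can, an upright cylinder 36 mm in diameter and 55 mm tall, 100 to 200 g, standing on the thin black rubber mat (3 mm thick) to the right of the index table; origin at the centre of its underside, z along its axis, up
- base: the fixed round foot of the index table, 380 mm in diameter, 12 mm thick, flat on the bench; origin on the turning axis at bench height, z up. All heights in this list are above the bench. The table is to turn anticlockwise seen from above; it starts part-way, 0.55 to 1.0 rad short of where the empty nest points at the camera, and turns back to at most 1.35 rad from there
- dial: the turning plate: aluminium disc 240 mm in diameter, top face at height 66 mm; origin on the turning axis at bench height, z up, x axis from the axis towards the empty nest. Four black nests 90 degrees apart, 72 mm from the axis: three hold cans like the loose one (fixed, tops at height 121 mm), one is empty. It turns with drag (about 2.5 N at the pegs) and stays where it is left
- nest (a point): centre of the floor of the empty nest, on the dial's top face at height 66 mm. The nest is a black plastic ring, bore 40 mm (2 mm wider all round than the can), flaring at the mouth, 52 to 57 mm outside, 16 mm high; a can standing in it has its underside at height 66 mm
- peg0 (a point): centre of the top (height 111 mm) of one of four upright dark steel push pegs, 14 mm in diameter and 45 mm tall, on the dial 102 mm from its axis, midway between the nests. This one is 45 degrees anticlockwise from the empty nest
- peg1 (a point): the same for the next peg, 135 degrees anticlockwise from the empty nest
- peg2 (a point): the same for the next peg, 225 degrees anticlockwise from the empty nest
- peg3 (a point): the same for the last peg, 315 degrees anticlockwise from the empty nest
- view (a point): the spot, height 66 mm and 72 mm from the axis, at which the small black inspection camera looks; the camera stands outside the dial's rim in this direction, 107 mm high, its lens barrel 127 mm from the axis. The detent brings the nest here only roughly: up to 0.14 rad (10 mm at the nest, 14 mm at the pegs) before or after
- latch: grey box, 50 x 70 mm, 62 mm high, beside the dial's rim, 155 mm from the axis, a quarter turn clockwise from the camera; it holds the detent pawl, whose nose rides hidden under the dial on an index ring. Origin at bench height below its centre, x outward, z up. Inside, the pawl is set off by an adjustment of up to 0.14 rad either way round the axis, which cannot be seen
- pawl (a joint): how far the pawl is drawn out, m: about 0.004 riding on the ring, 0 fully home in the notch. At the notch the nose (97 mm from the axis) goes over an edge and, some 7 mm of turning later, meets a solid stop: a sharp rise of the pushing force. Its 1 N spring is too weak to pull the dial in: push the dial up to the stop. It takes at most 20 N; 6 to 10 N beyond the drag is plenty
Not all that is in view belongs to the job. There is more than one size of the can; the job needs the middle-sized.

How it is judged (in metres and radians):
On the way, in this order (a step that is already met when the one before it is completed fails the run):
1. the can stands in the empty nest, let go, before the table is indexed (horizontal distance between can and nest below 0.004 m and z of can in the frame of dial between 0.062 and 0.07 m and angle between can's own z axis and vertical below 0.1 rad and contact force between the fingers and can below 0.3 N and value of joint pawl above 0.002 m), for 0.2 s.
2. the table has come round to the next detent with the pawl fully home and the can in its nest (horizontal distance between can and nest below 0.004 m and z of can in the frame of dial between 0.062 and 0.07 m and angle between can's own z axis and vertical below 0.1 rad and value of joint pawl below 0.0012 m and horizontal distance between nest and view below 0.016 m), for 0.2 s.
At the end, for the whole second after the job is handed in: the can stands upright in the nest (within 4 mm of its centre, underside within 4 mm of the nest floor, tilt under 0.1 rad), the pawl is home to within 1.2 mm, the nest is within 16 mm of the spot the camera looks at, and all is at rest (all of step 2 and angular speed of dial below 0.05 rad/s and linear speed of can below 0.02 m/s); the robot touches nothing.
It fails at once if the detent pawl is loaded with more than 20 N (contact force between latch and dial above 20 N).
It fails at once if the can is pressed or dropped onto the index table with more than 40 N (contact force between can and dial above 40 N).
It also fails if it takes over 58 s, if anything falls off the work surface, if the arm or the gripper's body presses on something with over 40 N, if the wrist force passes 120 N, or if a joint passes its speed limit or range.

## Working session

There is one attempt and no reset: what is moved stays moved. The work goes in short steps, Python scripts to look and compute and a tool call to move; the robot and the scene stay as the last step left them, time stands still between calls to the robot, and variables do not carry over. Pictures are saved under pics/ and viewed, at most 10 in all, crops included, and the job is handed in when it is done.

Besides the shell and the picture viewer there is one more tool, called after ">>>" in YAML: its name, and indented under it one key for each argument. servo_tool: Moves the arm, as the interface text tells. Its arguments: {"type":"object","properties":{"moves":{"type":"array","items":{"type":"array","items":{"type":"number"}}},"claw":{"type":"number"},"force":{"type":"number"}},"required":["moves"]}

```bash
ls; mkdir -p pics
python3 - <<'E'
from workcell import *
import cv2
for n in("top","side"):
    cv2.imwrite(f"pics/{n}0.png",camera(n)[:,:,::-1]); print(n,get_calibration(n))
print(get_obs())
E
```

```text
pics
top {'fx': 433.04596603900285, 'fy': 433.04596603900285, 'cx': 312.7522299524637, 'cy': 240.49966701925356, 'rvec': array([ 2.16330044, -2.10439339,  0.23582152]), 'tvec': array([-0.14910581,  0.59001501,  0.81391649])}
side {'fx': 538.604556234715, 'fy': 538.604556234715, 'cx': 323.95464337409055, 'cy': 239.04525161882793, 'rvec': array([ 0.41855137, -2.83199794,  1.02955071]), 'tvec': array([0.54546504, 0.28021986, 1.08933963])}
{'time': 0.1, 'q': array([-7.29943473e+01,  5.00828344e+00,  1.00396872e+01,  9.50995163e+01,
       -1.42051857e-03,  8.99993700e+01]), 'qd': array([-0.03950512, -0.24678193,  0.16064727,  0.05201071,  0.10323997,
       -0.03330599]), 'joint_efforts': array([-2.39100937e-04, -5.21561801e+01,  4.65652192e+01,  1.59686554e-02,
       -3.00680858e-05, -6.99898465e-06]), 'ee_pos': array([ 0.16079084, -0.52576179,  0.23065696]), 'tcp_rot': array([-1.79931887e+02,  1.41976861e-03,  1.70062844e+01]), 'wrist_force': array([ 1.02375889, -0.28853819,  0.71832543]), 'torque': array([ 0.06059535, -0.00015487, -0.05377832]), 'grasp_force': 0.0, 'opening': 0.08540452909414559}
```

View pics/top0.png

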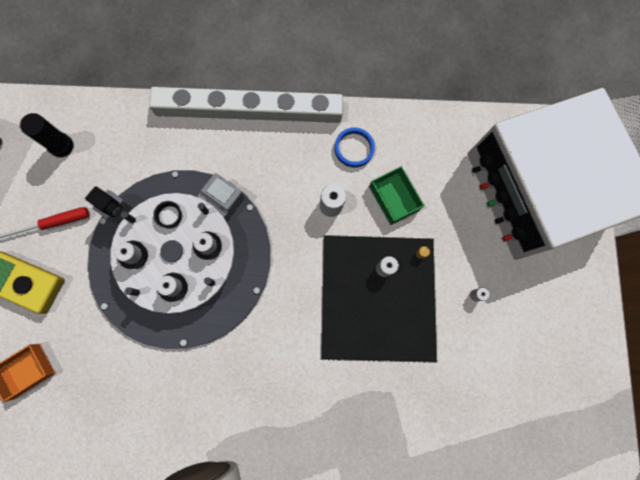

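View pics/side0.png

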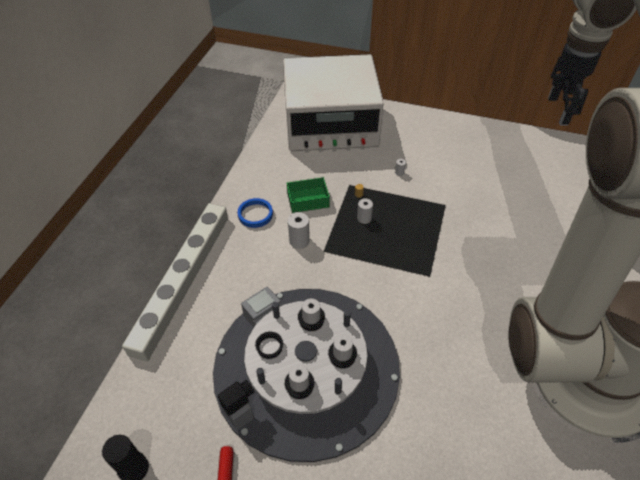

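The top view shows the middle-sized can on the mat at about (389,266) and the dial at about (172,250). The empty nest is at (168,215), the inspection camera at (103,203) and the latch at (221,190). In the side view the can is at (365,211) and the empty nest at (269,346). I'll zoom in on both.

```bash
cat > h.py <<'E'
import numpy as np, cv2
from workcell import *
C={n:get_calibration(n) for n in("top","side")}
def K(c): return np.array([[c["fx"],0,c["cx"]],[0,c["fy"],c["cy"]],[0,0,1.]])
def ray(n,uv):
    c=C[n];R=cv2.Rodrigues(c["rvec"])[0];d=R.T@np.linalg.solve(K(c),[*uv,1.]);return -R.T@c["tvec"],d/np.linalg.norm(d)
def onto(n,uv,z):
    o,d=ray(n,uv);return o+d*(z-o[2])/d[2]
def tri(a,b):
    (o1,d1),(o2,d2)=ray("top",a),ray("side",b)
    s=np.linalg.lstsq(np.c_[d1,-d2],o2-o1,rcond=None)[0];p,q=o1+d1*s[0],o2+d2*s[1];return (p+q)/2,np.linalg.norm(p-q)
def proj(n,P):
    c=C[n];return cv2.projectPoints(np.float64(P).reshape(-1,1,3),c["rvec"],c["tvec"],K(c),None)[0][:,0]
def crop(f,x,y,w,h,s,out):
    i=cv2.imread(f)[y:y+h,x:x+w];cv2.imwrite(out,cv2.resize(i,None,fx=s,fy=s,interpolation=cv2.INTER_CUBIC))
E
python3 - <<'E'
from h import *
crop("pics/top0.png",80,165,160,150,4,"pics/a.png")
crop("pics/side0.png",210,270,200,150,4,"pics/b.png")
for f,n,box in(("pics/top0.png","top",(370,240,70,50)),("pics/side0.png","side",(345,180,35,50))):
    x,y,w,h=box;g=cv2.cvtColor(cv2.imread(f),6)[y:y+h,x:x+w]
    for t in(90,150,):
        for c in cv2.findContours((g>t).astype(np.uint8),0,1)[0]:
            if cv2.contourArea(c)>20: r=cv2.boundingRect(c); print(n,t,r[0]+x,r[1]+y,r[2:],cv2.contourArea(c))
E
```

```text
top 90 380 256 (19, 19) 248.0
top 90 419 246 (11, 11) 73.5
top 90 433 240 (7, 50) 252.0
top 150 381 257 (17, 17) 200.5
top 150 421 247 (8, 8) 37.0
top 150 434 240 (6, 50) 211.5
side 90 358 198 (15, 25) 181.0
side 90 345 180 (35, 16) 271.0
side 150 359 199 (13, 10) 79.0
side 150 345 180 (35, 12) 196.0
```

View pics/a.png

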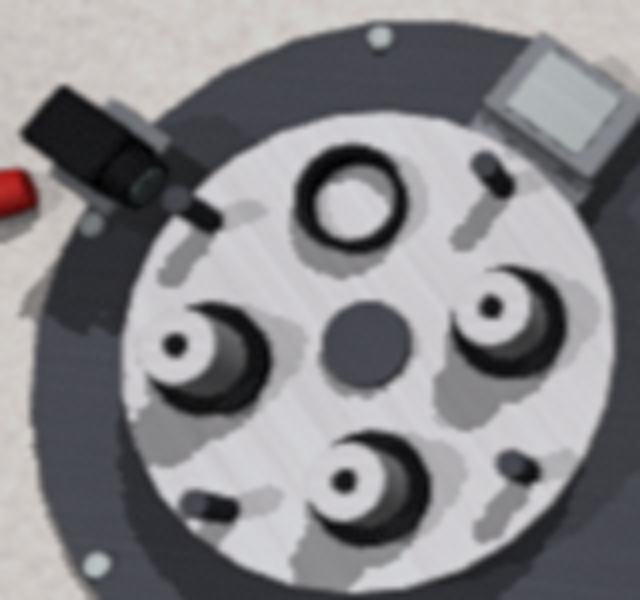

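View pics/b.png

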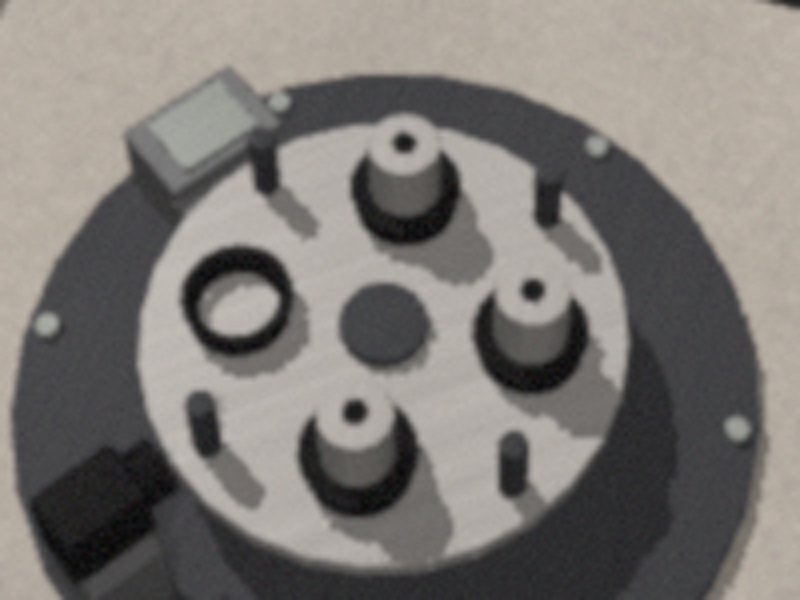

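Run:
```python
from h import *
T=lambda X,Y:(80+(X+.5)/4-.5,165+(Y+.5)/4-.5)
S=lambda X,Y:(210+(X+.5)/4-.5,270+(Y+.5)/4-.5)
cs=[];
for nm,a,b,z in(("canL",(176,345),(355,411),.121),("canB",(345,481),(533,289),.121),("canR",(491,307),(404,143),.121),
 ("hub",(367,344),(384,324),.066),("ring",(352,199),(238,300),.082),("p0 cam",(175,198),(202,398),.111),("p3 latch",(486,163),(264,138),.111),
 ("pB R",(517,463),(549,178),.111),("pBL",(192,503),(514,441),.111),("lat",(565,100),(202,120),.062)):
    p,e=tri(T(*a),S(*b)); print(nm,p.round(4),round(e,4),onto("top",T(*a),z)[:2].round(4),onto("side",S(*b),z)[:2].round(4))
    if nm[:3]=="can": cs.append(p)
ax=(cs[0]+cs[2])/2; print("axis",ax)
for n in(0,2): d=cs[n]-ax; print(np.linalg.norm(d[:2]),np.degrees(np.arctan2(d[1],d[0])))
d=cs[1]-ax; print(np.linalg.norm(d[:2]),np.degrees(np.arctan2(d[1],d[0])))
# dial disc ellipse, inspection camera lens
for a,b in(((148,183),(157,470)),):
    p,e=tri(T(*a),S(*b)); print("lens",p,e)
# loose can top
for a,b in(((389,265.5),(365.3,203.8)),): print("can",tri(a,b),onto("top",a,.058),onto("side",b,.058))
p=onto("top",(424.5,251),.03);print("brass",p)
i=cv2.imread("pics/side0.png");crop("pics/top0.png",365,235,75,60,8,"pics/c.png");crop("pics/side0.png",340,175,50,60,8,"pics/d.png")
c=cv2.imread("pics/c.png");d=cv2.imread("pics/d.png");cv2.imwrite("pics/cd.png",cv2.resize(np.hstack([c,d]),None,fx=.8,fy=.8))
```

```text
canL [0.5523 0.2161 0.1194] 0.0005 [0.5518 0.2154] [0.5523 0.2168]
canB [0.4922 0.1337 0.1196] 0.0007 [0.4917 0.1332] [0.4924 0.1345]
canR [0.5746 0.0739 0.119 ] 0.0006 [0.5739 0.0734] [0.5745 0.0751]
hub [0.5635 0.1449 0.0674] 0.0001 [0.5637 0.1453] [0.5638 0.1441]
ring [0.6347 0.1565 0.0741] 0.0002 [0.6329 0.154 ] [0.6325 0.1604]
p0 cam [0.6229 0.2269 0.1123] 0.0006 [0.6235 0.2275] [0.6229 0.2264]
p3 latch [0.6458 0.084  0.1072] 0.0012 [0.6454 0.0832] [0.6441 0.0864]
pB R [0.504  0.0609 0.0997] 0.0001 [0.503  0.0585] [0.5025 0.0678]
pBL [0.481 0.205 0.11 ] 0.0007 [0.4806 0.2046] [0.4812 0.2054]
lat [0.6929 0.0571 0.0635] 0.0002 [0.6932 0.0574] [0.6934 0.0562]
axis [0.56346901 0.14500969 0.11919366]
0.07196733253947647 98.90754497270422
0.07196733253947643 -81.09245502729587
0.07215874238541939 -170.97800892774487
lens [0.63744602 0.25330147 0.08234032] 0.0003065085353324567
can (array([ 0.54942326, -0.28821746,  0.0521371 ]), np.float64(0.0018093551507415019)) [ 0.54769091 -0.28702261  0.058     ] [ 0.54931822 -0.28274247  0.058     ]
brass [ 0.5843136  -0.36773504  0.03      ]
```

View pics/cd.png

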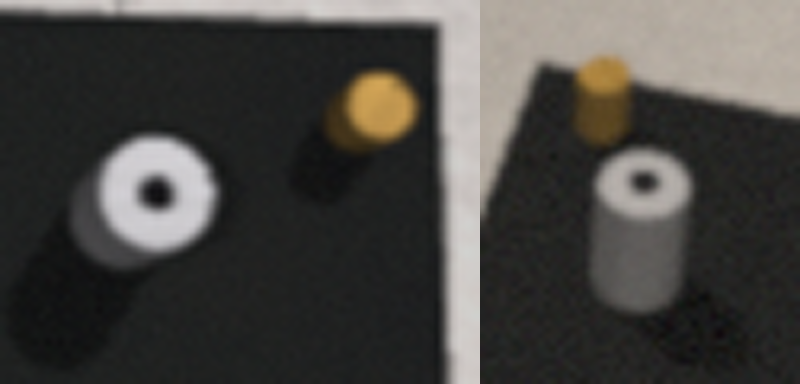

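The zoom confirms an aluminium can standing upright on the mat. Its top dot is at (388.8,264.7) in the top view and (365.2,202.8) in the side view, with a brass decoy to its right.

Run:
```python
from h import *
a,b=(388.75,264.7),(365.3,202.8)
print(tri(a,b),onto("top",a,.058),onto("side",b,.058),C["top"]["fx"])
for n,uv in(("top",a),("side",b)):
  p=onto(n,uv,.058)
  for dx in(-.018,.018): print(n,proj(n,p+[0,dx,0]),proj(n,p-[0,0,.055]+[0,dx,0]))
```

```text
(array([ 0.54982713, -0.28667056,  0.0572945 ]), np.float64(0.0008573671101519054)) [ 0.54929464 -0.28653255  0.058     ] [ 0.550138   -0.28603533  0.058     ] 433.04596603900285
top [[397.66524946 264.95681774]] [[391.88699284 268.41504102]]
top [[379.8250013  264.44290142]] [[375.08450922 267.93475099]]
side [[367.05818528 197.76702124]] [[365.72489034 212.85771807]]
side [[363.51214244 207.91791857]] [[362.26748903 222.93921184]]
```

The rows are not in the units I measure in: shifts go in shares of 50 cm and turns go in shares of 2 pi rad. I convert before sending: 38.9 cm is 0.778, 23.9 cm is 0.478, 1.431 rad is 0.2278.

>>> servo_tool:
  moves:
    - [0.778,0.478,-0.1,0.2278]
    - [0.778,0.478,-0.1,0.2278]
    - [0.778,0.478,-0.1,0.2278]
    - [0.778,0.478,-0.1,0.2278]
    - [0.778,0.478,-0.1,0.2278]
    - [0.778,0.478,-0.1,0.2278]
    - [0.778,0.478,-0.1,0.2278]
    - [0.778,0.478,-0.1,0.2278]
    - [0.778,0.478,-0.1,0.2278]
    - [0.778,0.478,-0.1,0.2278]
    - [0.778,0.478,-0.1,0.2278]
    - [0.778,0.478,-0.1,0.2278]
    - [0.778,0.478,-0.1,0.2278]
    - [0.778,0.478,-0.1,0.2278]
    - [0.778,0.478,-0.1,0.2278]
    - [0.778,0.478,-0.1,0.2278]
    - [0.778,0.478,-0.1,0.2278]
    - [0.778,0.478,-0.1,0.2278]
  claw: 0
  force: 25

```text
time: 1.6
ee_pos: [0.5493, -0.2876, 0.1817]
tcp_rot: [180.0, 0.0, 98.9]
wrist_force: [0.0, 0.4, -0.3]
opening: 0.0853
grasp_force: 0.0
```

To row units: -16 cm is -0.32, -15 cm is -0.3.

>>> servo_tool:
  moves:
    - [0,0.002,-0.08,0]
    - [0,0.002,-0.16,0]
    - [0,0.002,-0.22,0]
    - [0,0.002,-0.27,0]
    - [0,0.002,-0.3,0]
    - [0,0.002,-0.32,0]
    - [0,0.002,-0.32,0]
    - [0,0.002,-0.32,0]

```text
time: 2.27
ee_pos: [0.5498, -0.2862, 0.0219]
tcp_rot: [180.0, 0.0, 99.0]
wrist_force: [-0.4, -0.4, 0.4]
opening: 0.0852
grasp_force: 0.0
```

>>> servo_tool:
  moves:
    - [0,0,0,0]
    - [0,0,0,0]
    - [0,0,0,0]
    - [0,0,0,0]
    - [0,0,0,0]
    - [0,0,0,0]
    - [0,0,0,0]
    - [0,0,0,0]
    - [0,0,0,0]
    - [0,0,0,0]
  claw: 1
  force: 30

```text
time: 3.1
ee_pos: [0.5502, -0.2861, 0.0222]
tcp_rot: [179.9, 0.0, 99.0]
wrist_force: [0.8, 0.7, 6.3]
opening: 0.0356
grasp_force: 29.7
```

To row units: 44.2 cm is 0.884, 42 cm is 0.84.

>>> servo_tool:
  moves:
    - [0,0,0.02,0]
    - [0,0,0.08,0]
    - [0,0,0.16,0]
    - [0,0,0.24,0]
    - [0,0,0.32,0]
    - [0.01,0.06,0.38,0]
    - [0.026,0.14,0.4,0]
    - [0.042,0.22,0.4,0]
    - [0.058,0.3,0.4,0]
    - [0.074,0.38,0.4,0]
    - [0.088,0.46,0.4,0]
    - [0.104,0.54,0.4,0]
    - [0.12,0.62,0.4,0]
    - [0.136,0.7,0.4,0]
    - [0.15,0.78,0.4,0]
    - [0.16,0.84,0.4,0]
    - [0.168,0.884,0.4,0]
    - [0.168,0.884,0.4,0]
    - [0.168,0.884,0.4,0]

```text
time: 4.68
ee_pos: [0.6336, 0.1573, 0.221]
tcp_rot: [-179.9, 0.0, 99.1]
wrist_force: [-0.3, -0.2, -0.5]
opening: 0.035
grasp_force: 30.5
```

To row units: -11 cm is -0.22, -10 cm is -0.2.

>>> servo_tool:
  moves:
    - [0,0,-0.08,0]
    - [0,0,-0.16,0]
    - [0,0,-0.2,0]
    - [0,0,-0.22,0]
    - [0,0,-0.22,0]
    - [0,0,-0.22,0]
    - [0,0,-0.22,0]

```text
time: 5.27
ee_pos: [0.6348, 0.1558, 0.1138]
tcp_rot: [179.8, -0.0, 99.0]
wrist_force: [-0.5, -0.2, -0.5]
opening: 0.035
grasp_force: 30.6
```

Run:
```python
from h import *
o=get_obs();print(o["ee_pos"],o["tcp_rot"],o["opening"],o["wrist_force"])
for n in("top","side"): cv2.imwrite(f"pics/{n}1.png",camera(n)[:,:,::-1])
print(proj("top",o["ee_pos"]),proj("side",o["ee_pos"]))
i,j=(cv2.resize(cv2.imread(f"pics/{n}1.png")[y:y+120,x:x+100],None,fx=4,fy=4,interpolation=2) for n,x,y in(("top",120,160),("side",220,270)))
cv2.imwrite("pics/e.png",np.hstack([i,j]))
```

```text
[0.63483236 0.15577435 0.1138322 ] [ 1.79818139e+02 -1.29460144e-02  9.89607977e+01] 0.0349577049577265 [-0.4705408  -0.23622922 -0.50740177]
[[161.74639751 209.14965947]] [[267.54703222 334.00848029]]
```

View pics/e.png

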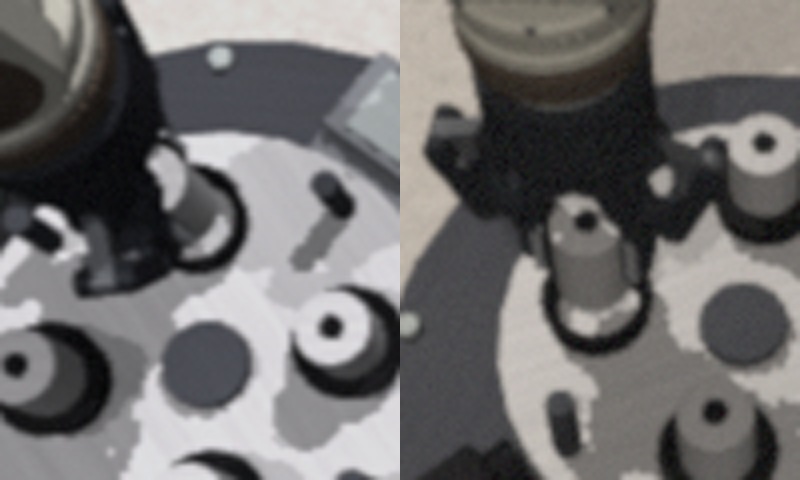

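Run:
```python
from h import *
S=lambda X,Y:(220+(X+.5)/4-.5,270+(Y+.5)/4-.5)
for z in(.1486,.1496,.1506): print(onto("side",S(185.5,220),z))
for X,Y in((315,143-0),(364,142),(315,411)): print(X,onto("side",S(X,Y),.121))
T=lambda X,Y:(120+(X+.5)/4-.5,160+(Y+.5)/4-.5)
print(onto("top",T(332,327),.121))
print(get_obs()["ee_pos"])
```

```text
[0.63481784 0.15607467 0.1486    ]
[0.63452666 0.15661246 0.1496    ]
[0.63423548 0.15715025 0.1506    ]
315 [0.59750077 0.08209367 0.121     ]
364 [0.57467141 0.07458463 0.121     ]
315 [0.55229783 0.21680853 0.121     ]
[0.57392999 0.07295381 0.121     ]
[0.63485169 0.15606974 0.11363386]
```

To row units: -2.1 cm is -0.042, -1.8 cm is -0.036.

>>> servo_tool:
  moves:
    - [0,0,-0.012,0]
    - [0,0,-0.022,0]
    - [0,0,-0.03,0]
    - [0,0,-0.036,0]
    - [0,0,-0.042,0]
    - [0,0,-0.042,0]
    - [0,0,-0.042,0]
    - [0,0,-0.042,0]
    - [0,0,-0.042,0]

```text
time: 6.12
ee_pos: [0.634, 0.1561, 0.0906]
tcp_rot: [180.0, -0.0, 99.0]
wrist_force: [-0.3, -0.5, -1.6]
opening: 0.0354
grasp_force: 30.6
```

To row units: -0.2 cm is -0.004, -0.1 cm is -0.002.

>>> servo_tool:
  moves:
    - [0,0,-0.002,0]
    - [0,0,-0.004,0]
    - [0,0,-0.004,0]
    - [0,0,-0.004,0]
    - [0,0,-0.004,0]

```text
time: 6.53
ee_pos: [0.6338, 0.1561, 0.0883]
tcp_rot: [-180.0, -0.0, 99.0]
wrist_force: [0.6, 0.3, -1.2]
opening: 0.0351
grasp_force: 30.6
```

To row units: -0.2 cm is -0.004, -0.1 cm is -0.002.

>>> servo_tool:
  moves:
    - [0,0,-0.002,0]
    - [0,0,-0.004,0]
    - [0,0,-0.004,0]
    - [0,0,-0.004,0]
    - [0,0,-0.004,0]

```text
time: 6.95
ee_pos: [0.6338, 0.156, 0.0862]
tcp_rot: [-180.0, -0.0, 99.0]
wrist_force: [0.2, -0.8, -1.3]
opening: 0.0353
grasp_force: 30.6
```

To row units: -0.1 cm is -0.002, -0.05 cm is -0.001.

>>> servo_tool:
  moves:
    - [0,0,-0.001,0]
    - [0,0,-0.002,0]
    - [0,0,-0.002,0]
    - [0,0,-0.002,0]

```text
time: 7.28
ee_pos: [0.6338, 0.156, 0.0853]
tcp_rot: [-180.0, 0.0, 99.0]
wrist_force: [0.4, 0.1, -1.1]
opening: 0.0353
grasp_force: 30.7
```

To row units: -0.1 cm is -0.002, -0.05 cm is -0.001.

>>> servo_tool:
  moves:
    - [0,0,-0.001,0]
    - [0,0,-0.002,0]
    - [0,0,-0.002,0]
    - [0,0,-0.002,0]

```text
time: 7.62
ee_pos: [0.6339, 0.1561, 0.0852]
tcp_rot: [180.0, -0.0, 99.0]
wrist_force: [-2.6, -0.7, 6.1]
opening: 0.0351
grasp_force: 31.3
```

To row units: 0.05 cm is 0.001.

>>> servo_tool:
  moves:
    - [0,0,0.001,0]
    - [0,0,0.001,0]
    - [0,0,0.001,0]
    - [0,0,0.001,0]
    - [0,0,0.001,0]
    - [0,0,0.001,0]
  claw: 0.3

```text
time: 8.12
ee_pos: [0.6338, 0.156, 0.0847]
tcp_rot: [-180.0, 0.0, 99.0]
wrist_force: [-0.5, -0.2, 0.5]
opening: 0.06
grasp_force: 0.0
```

To row units: 12 cm is 0.24, -9.8 cm is -0.196, -0.78 rad is -0.1241.

>>> servo_tool:
  moves:
    - [0,0,0,0]
    - [0,0,0.01,0]
    - [0,0,0.04,0]
    - [0,0,0.08,0]
    - [0,0,0.12,0]
    - [0,0,0.18,0]
    - [0,0,0.24,0]
    - [0,0,0.24,0]
    - [-0.02,-0.196,0.24,0]
    - [-0.02,-0.196,0.24,0]
    - [-0.02,-0.196,0.24,0]
    - [-0.02,-0.196,0.24,0]
    - [-0.02,-0.196,0.24,-0.1241]
    - [-0.02,-0.196,0.24,-0.1241]
    - [-0.02,-0.196,0.24,-0.1241]
    - [-0.02,-0.196,0.24,-0.1241]
    - [-0.02,-0.196,0.24,-0.1241]
    - [-0.02,-0.196,0.24,-0.1241]
    - [-0.02,-0.196,0.24,-0.1241]
    - [-0.02,-0.196,0.24,-0.1241]

```text
time: 9.78
ee_pos: [0.6239, 0.0589, 0.2048]
tcp_rot: [-180.0, -0.0, 54.2]
wrist_force: [0.7, -0.4, -0.6]
opening: 0.0599
grasp_force: 0.0
```

>>> servo_tool:
  moves:
    - [0,0,0,0]
    - [0,0,0,0]
    - [0,0,0,0]
    - [0,0,0,0]
    - [0,0,0,0]
    - [0,0,0,0]
  claw: 1

```text
time: 10.28
ee_pos: [0.6238, 0.058, 0.2048]
tcp_rot: [-180.0, -0.0, 54.3]
wrist_force: [0.6, 0.5, 0.8]
opening: 0.0001
grasp_force: 0.0
```

Run:
```python
from h import *
o=get_obs();print(o["ee_pos"],o["tcp_rot"],o["opening"],o["wrist_force"])
for n in("top","side"): cv2.imwrite(f"pics/{n}2.png",camera(n)[:,:,::-1])
i,j=(cv2.resize(cv2.imread(f"pics/{n}2.png")[y:y+150,x:x+100],None,fx=4,fy=4,interpolation=2) for n,x,y in(("top",100,160),("side",220,270)))
cv2.imwrite("pics/f.png",np.hstack([i,j]))
```

```text
[0.62384957 0.0580338  0.20479384] [-1.79998700e+02 -8.17190555e-04  5.43164577e+01] 0.00013922616774848258 [0.55132346 0.54409711 0.82160532]
```

View pics/f.png

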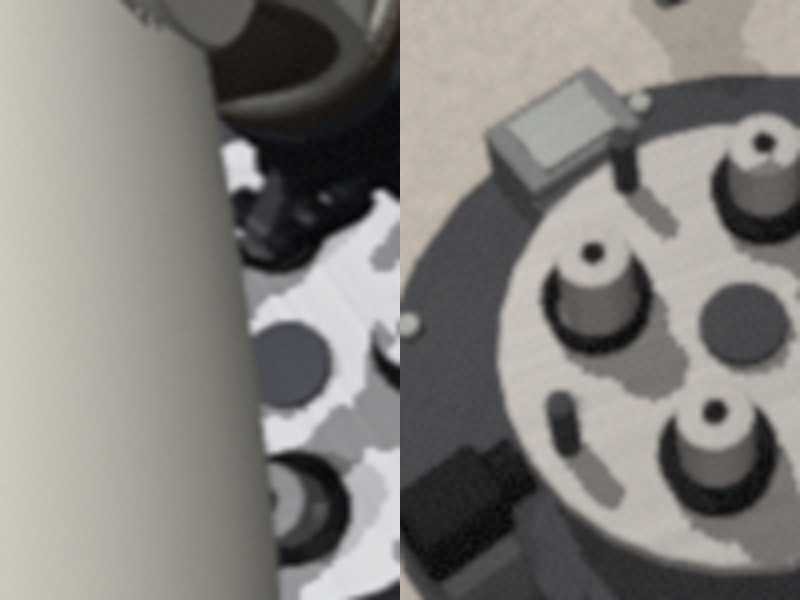

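The can is standing in its nest: in the side crop its top dot is at (592,252) and it sits like its neighbours. Next I'll descend behind peg3 and work out the arc for the push.

To row units: -11.7 cm is -0.234, -11 cm is -0.22.

>>> servo_tool:
  moves:
    - [0,0,-0.06,0]
    - [0,0,-0.12,0]
    - [0,0,-0.18,0]
    - [0,0,-0.22,0]
    - [0,0,-0.234,0]
    - [0,0,-0.234,0]
    - [0,0,-0.234,0]
    - [0,0,-0.234,0]

```text
time: 11.05
ee_pos: [0.6248, 0.0581, 0.0898]
tcp_rot: [179.9, -0.1, 54.3]
wrist_force: [0.6, -0.3, -0.1]
opening: 0.0001
grasp_force: 0.0
```

Run:
```python
from h import *
o=get_obs();p=o["ee_pos"][:2];y=o["tcp_rot"][2];print(o["ee_pos"],y,o["wrist_force"])
for f in [-43,-41,-39,-36,*range(-34,20,2)]:
    a=np.radians(f);t=np.array([.5635,.145])+.1015*np.array([np.cos(a),np.sin(a)])-.018*np.array([-np.sin(a),np.cos(a)])
    print(f,((t-p)*100).round(2),np.radians(f+90-y).round(3))
```

```text
[0.62479296 0.05814356 0.08984681] 54.30616103468007 [ 0.55773724 -0.27337563 -0.09884828]
-43 [0.07 0.45] -0.128
-41 [0.35 0.67] -0.093
-39 [0.63 0.9 ] -0.058
-36 [1.02 1.26] -0.005
-34 [1.28 1.52] 0.03
-32 [1.52 1.78] 0.064
-30 [1.76 2.05] 0.099
-28 [1.99 2.33] 0.134
-26 [2.2  2.62] 0.169
-24 [2.41 2.91] 0.204
-22 [2.61 3.21] 0.239
-20 [2.79 3.52] 0.274
-18 [2.97 3.84] 0.309
-16 [3.13 4.16] 0.344
-14 [3.28 4.48] 0.379
-12 [3.42 4.81] 0.414
-10 [3.55 5.15] 0.448
-8 [3.67 5.49] 0.483
-6 [3.78 5.83] 0.518
-4 [3.87 6.18] 0.553
-2 [3.95 6.53] 0.588
0 [4.02 6.89] 0.623
2 [4.08 7.24] 0.658
4 [4.12 7.6 ] 0.693
6 [4.15 7.96] 0.728
8 [4.17 8.32] 0.763
10 [4.18 8.68] 0.798
12 [4.17 9.04] 0.832
14 [4.15 9.39] 0.867
16 [4.12 9.75] 0.902
18 [ 4.08 10.11] 0.937
```

To row units: 2.05 cm is 0.041, 1.91 cm is 0.0382, 0.099 rad is 0.0158.

>>> servo_tool:
  moves:
    - [0.007,0.0134,0,-0.008]
    - [0.0126,0.018,0,-0.008]
    - [0.0166,0.0216,0,-0.0048]
    - [0.0204,0.0252,0,-0.0008]
    - [0.023,0.0278,0,0.0019]
    - [0.0256,0.0304,0,0.0048]
    - [0.028,0.033,0,0.0075]
    - [0.0304,0.0356,0,0.0102]
    - [0.0328,0.0382,0,0.0127]
    - [0.0352,0.041,0,0.0158]
    - [0.0352,0.041,0,0.0158]
    - [0.0352,0.041,0,0.0158]
    - [0.0352,0.041,0,0.0158]

```text
time: 12.13
ee_pos: [0.6413, 0.0789, 0.0875]
tcp_rot: [-180.0, -0.0, 60.0]
wrist_force: [-0.1, 0.8, -0.4]
opening: 0.0
grasp_force: 0.0
```

Run:
```python
from h import *
cv2.imwrite("pics/side3.png",camera("side")[:,:,::-1])
crop("pics/side3.png",210,250,200,150,4,"pics/g.png"); print(get_obs()["ee_pos"])
```

```text
[0.64132472 0.07894757 0.08750129]
```

View pics/g.png

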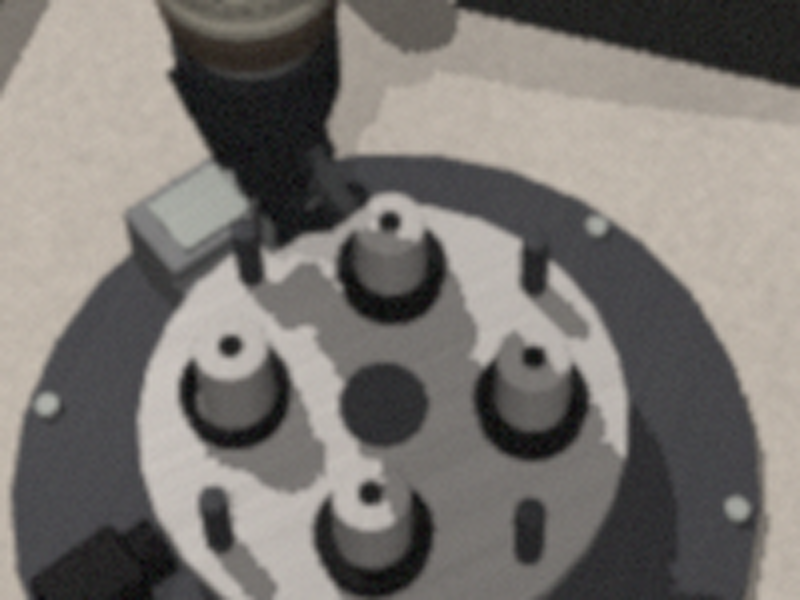

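The dial has turned a few degrees with the peg in contact. The right-hand can's dot is now at (391,222) and the loose can's is at (230,346), still seated.

```bash
cat >> h.py <<'E'
def ang(Q):  # crop-g pixels of dots canR, canL, canB, nest can -> dial rotation from start
    ax=np.array([.5634,.146]); r=[]
    for (X,Y),a0 in zip(Q,(-81.1,98.9,-171,8.95)):
        if X is None: continue
        d=onto("side",(210+(X+.5)/4-.5,250+(Y+.5)/4-.5),.121)[:2]-ax; r.append(((np.degrees(np.arctan2(d[1],d[0]))-a0+180)%360-180).round(2))
    return r
E
python3 - <<'E'
from h import *
print(ang([(391,221),(371,492),(534,357),(230,346)]))
o=get_obs();p=o["ee_pos"][:2];y=o["tcp_rot"][2]
for f in [*range(-30,20,2)]:
    a=np.radians(f);t=np.array([.5635,.145])+.1015*np.array([np.cos(a),np.sin(a)])-.018*np.array([-np.sin(a),np.cos(a)])
    print(f,((t-p)*100).round(2),np.radians(f+90-y).round(3))
E
```

```text
[np.float64(5.16), np.float64(5.77), np.float64(5.29), np.float64(5.72)]
-30 [ 0.11 -0.03] 0.0
-28 [0.33 0.25] 0.035
-26 [0.55 0.54] 0.07
-24 [0.76 0.83] 0.105
-22 [0.95 1.13] 0.14
-20 [1.14 1.44] 0.175
-18 [1.31 1.76] 0.21
-16 [1.48 2.08] 0.245
-14 [1.63 2.4 ] 0.28
-12 [1.77 2.73] 0.314
-10 [1.9  3.07] 0.349
-8 [2.02 3.41] 0.384
-6 [2.12 3.75] 0.419
-4 [2.22 4.1 ] 0.454
-2 [2.3  4.45] 0.489
0 [2.37 4.81] 0.524
2 [2.42 5.16] 0.559
4 [2.47 5.52] 0.594
6 [2.5  5.88] 0.629
8 [2.52 6.24] 0.663
10 [2.53 6.6 ] 0.698
12 [2.52 6.95] 0.733
14 [2.5  7.31] 0.768
16 [2.47 7.67] 0.803
18 [2.43 8.03] 0.838
```

To row units: 4.45 cm is 0.089, 4.1 cm is 0.082, 0.489 rad is 0.0778.

>>> servo_tool:
  moves:
    - [0.0044,0.0022,0,0.0027]
    - [0.0088,0.0078,0,0.0083]
    - [0.013,0.0136,0,0.0138]
    - [0.017,0.0196,0,0.0194]
    - [0.0208,0.0256,0,0.025]
    - [0.0244,0.032,0,0.0306]
    - [0.0278,0.0384,0,0.0361]
    - [0.031,0.0448,0,0.0417]
    - [0.034,0.0512,0,0.0473]
    - [0.0366,0.058,0,0.0528]
    - [0.0392,0.0648,0,0.0584]
    - [0.0414,0.0716,0,0.0638]
    - [0.0434,0.0784,0,0.0694]
    - [0.0444,0.082,0,0.0723]
    - [0.0452,0.0854,0,0.075]
    - [0.046,0.089,0,0.0778]
    - [0.046,0.089,0,0.0778]
    - [0.046,0.089,0,0.0778]

```text
time: 13.68
ee_pos: [0.6646, 0.1234, 0.0877]
tcp_rot: [180.0, -0.0, 88.0]
wrist_force: [-0.0, -0.8, -0.4]
opening: -0.0
grasp_force: 0.3
```

To row units: 0.36 cm is 0.0072, 0.07 cm is 0.0014, 0.035 rad is 0.0056.

>>> servo_tool:
  moves:
    - [0.0004,0.0018,0,0.0014]
    - [0.0007,0.0036,0,0.0027]
    - [0.001,0.0054,0,0.0041]
    - [0.0014,0.0072,0,0.0056]

```text
time: 14.02
ee_pos: [0.6653, 0.1265, 0.0878]
tcp_rot: [180.0, 0.0, 90.0]
wrist_force: [0.1, -3.3, -1.5]
opening: -0.0003
grasp_force: 1.6
```

To row units: 0.2 cm is 0.004, 0.15 cm is 0.003, 0.02 rad is 0.0032.

>>> servo_tool:
  moves:
    - [0.0002,0.001,0,0.0008]
    - [0.0004,0.002,0,0.0016]
    - [0.0006,0.003,0,0.0024]
    - [0.0008,0.004,0,0.0032]

```text
time: 14.35
ee_pos: [0.6656, 0.1286, 0.0878]
tcp_rot: [180.0, 0.0, 91.2]
wrist_force: [0.3, -3.6, -1.5]
opening: 0.0001
grasp_force: 1.5
```

To row units: 0.15 cm is 0.003, 0.1 cm is 0.002, 0.015 rad is 0.0024.

>>> servo_tool:
  moves:
    - [0.0002,0.001,0,0.0008]
    - [0.0003,0.002,0,0.0016]
    - [0.0004,0.003,0,0.0024]

```text
time: 14.6
ee_pos: [0.6658, 0.1302, 0.0878]
tcp_rot: [180.0, 0.0, 92.0]
wrist_force: [0.3, -2.9, -1.0]
opening: -0.0003
grasp_force: 1.6
```

To row units: 0.15 cm is 0.003, 0.1 cm is 0.002, 0.015 rad is 0.0024.

>>> servo_tool:
  moves:
    - [0.0001,0.001,0,0.0008]
    - [0.0002,0.002,0,0.0016]
    - [0.0003,0.003,0,0.0024]

```text
time: 14.85
ee_pos: [0.666, 0.1317, 0.0878]
tcp_rot: [180.0, 0.0, 92.9]
wrist_force: [1.4, -3.9, -1.4]
opening: -0.0001
grasp_force: 1.7
```

To row units: 0.15 cm is 0.003, 0.1 cm is 0.002, 0.015 rad is 0.0024.

>>> servo_tool:
  moves:
    - [0.0001,0.001,0,0.0008]
    - [0.0002,0.002,0,0.0016]
    - [0.0003,0.003,0,0.0024]

```text
time: 15.1
ee_pos: [0.6662, 0.1332, 0.0878]
tcp_rot: [180.0, 0.0, 93.8]
wrist_force: [1.8, -2.6, -2.1]
opening: 0.0003
grasp_force: 1.6
```

To row units: 0.15 cm is 0.003, 0.1 cm is 0.002, 0.015 rad is 0.0024.

>>> servo_tool:
  moves:
    - [0.0001,0.001,0,0.0008]
    - [0.0002,0.002,0,0.0016]
    - [0.0002,0.003,0,0.0024]

```text
time: 15.35
ee_pos: [0.6663, 0.1348, 0.0879]
tcp_rot: [180.0, -0.0, 94.6]
wrist_force: [1.7, -2.9, -1.3]
opening: -0.0001
grasp_force: 1.5
```

To row units: 0.15 cm is 0.003, 0.1 cm is 0.002, 0.015 rad is 0.0024.

>>> servo_tool:
  moves:
    - [0.0001,0.001,0,0.0008]
    - [0.0002,0.002,0,0.0016]
    - [0.0002,0.003,0,0.0024]

```text
time: 15.6
ee_pos: [0.6663, 0.1363, 0.0879]
tcp_rot: [180.0, -0.0, 95.5]
wrist_force: [2.4, -2.6, -1.2]
opening: 0.0002
grasp_force: 1.4
```

To row units: 0.15 cm is 0.003, 0.1 cm is 0.002, 0.015 rad is 0.0024.

>>> servo_tool:
  moves:
    - [0,0.001,0,0.0008]
    - [0,0.002,0,0.0016]
    - [0.0001,0.003,0,0.0024]

```text
time: 15.85
ee_pos: [0.6663, 0.1378, 0.0879]
tcp_rot: [180.0, -0.0, 96.3]
wrist_force: [2.9, -2.2, -0.0]
opening: 0.0001
grasp_force: 1.2
```

Run:
```python
from h import *
cv2.imwrite("pics/side4.png",camera("side")[:,:,::-1])
crop("pics/side4.png",210,250,200,150,4,"pics/i.png"); o=get_obs();print(o["ee_pos"],o["wrist_force"],o["torque"],o["tcp_rot"])
```

```text
[0.66634231 0.13789628 0.08793671] [ 1.5658694  -0.94926298 -0.51912547] [-0.29540447 -0.36245205 -0.08245323] [ 1.79987430e+02 -1.33764865e-02  9.63576536e+01]
```

View pics/i.png

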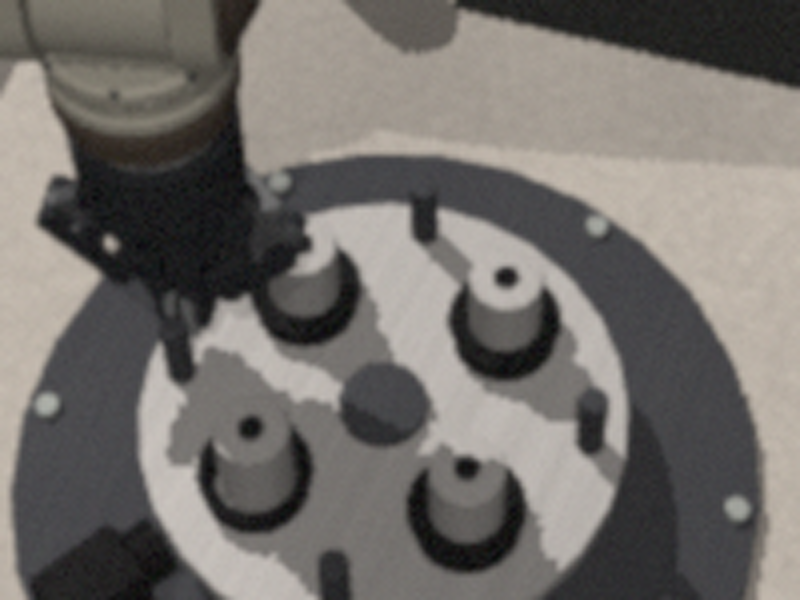

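Run:
```python
from h import *
r=ang([(None,0),(466,468),(506,277),(250,428)]);print(r)
f=np.radians(-36.05+np.mean(r)-.1);p=np.array([.5635,.145])+.102*np.array([np.cos(f),np.sin(f)]);o=get_obs();d=p-o["ee_pos"][:2]
y=np.radians(o["tcp_rot"][2]);print(p,np.degrees(f),"along",d@[np.cos(y),np.sin(y)],"lateral",d@[-np.sin(y),np.cos(y)])
```

```text
[np.float64(41.66), np.float64(41.95), np.float64(41.98)]
[0.66499331 0.15515423] 5.71333333333334 along 0.0173011942640462 lateral -0.0005703471659203512
```

To row units: 0.15 cm is 0.003, 0.02 cm is 0.0004, 0.015 rad is 0.0024.

>>> servo_tool:
  moves:
    - [0.0002,0.001,0,0.0008]
    - [0.0004,0.002,0,0.0016]
    - [0.0004,0.003,0,0.0024]

```text
time: 16.15
ee_pos: [0.6664, 0.1392, 0.0879]
tcp_rot: [-180.0, -0.0, 97.2]
wrist_force: [1.6, -1.4, 0.8]
opening: -0.0004
grasp_force: 1.0
```

To row units: 0.15 cm is 0.003, 0.1 cm is 0.002, 0.015 rad is 0.0024.

>>> servo_tool:
  moves:
    - [0.0001,0.001,0,0.0008]
    - [0.0002,0.002,0,0.0016]
    - [0.0002,0.003,0,0.0024]

```text
time: 16.4
ee_pos: [0.6666, 0.1407, 0.0879]
tcp_rot: [-180.0, 0.0, 98.0]
wrist_force: [-0.6, -2.0, 1.7]
opening: 0.0001
grasp_force: 1.3
```

To row units: 0.15 cm is 0.003, 0.1 cm is 0.002, 0.015 rad is 0.0024.

>>> servo_tool:
  moves:
    - [0,0.001,0,0.0008]
    - [0,0.002,0,0.0016]
    - [0,0.003,0,0.0024]

```text
time: 16.65
ee_pos: [0.6667, 0.1416, 0.0879]
tcp_rot: [180.0, 0.1, 98.9]
wrist_force: [1.2, -6.6, 1.0]
opening: -0.0001
grasp_force: 3.5
```

To row units: 0.03 cm is 0.0006.

>>> servo_tool:
  moves:
    - [0,0.0006,0,0]
    - [0,0.0006,0,0]

```text
time: 16.82
ee_pos: [0.6667, 0.1417, 0.0879]
tcp_rot: [-180.0, 0.1, 98.9]
wrist_force: [0.8, -6.2, 1.6]
opening: 0.0001
grasp_force: 3.3
```

To row units: 0.06 cm is 0.0012, 0.03 cm is 0.0006.

>>> servo_tool:
  moves:
    - [0,0.0006,0,0]
    - [0,0.0012,0,0]
    - [0,0.0012,0,0]

```text
time: 17.07
ee_pos: [0.6666, 0.1419, 0.0879]
tcp_rot: [-180.0, 0.1, 98.8]
wrist_force: [0.9, -7.7, 2.3]
opening: 0.0
grasp_force: 4.3
```

To row units: 0.06 cm is 0.0012, 0.03 cm is 0.0006.

>>> servo_tool:
  moves:
    - [0,0.0006,0,0]
    - [0,0.0012,0,0]
    - [0,0.0012,0,0]

```text
time: 17.32
ee_pos: [0.6666, 0.142, 0.0879]
tcp_rot: [-180.0, 0.2, 98.8]
wrist_force: [0.8, -10.9, 3.1]
opening: -0.0002
grasp_force: 5.3
```

>>> servo_tool:
  moves:
    - [0,0,0,0]
    - [0,0,0,0]
    - [0,0,0,0]

```text
time: 17.57
ee_pos: [0.6666, 0.142, 0.0879]
tcp_rot: [-180.0, 0.2, 98.8]
wrist_force: [0.7, -10.1, 2.9]
opening: -0.0001
grasp_force: 5.2
```

To row units: -20 cm is -0.4, -16 cm is -0.32.

>>> servo_tool:
  moves:
    - [0,-0.001,0,0]
    - [0,-0.002,0,0]
    - [0,-0.003,0,0]
    - [0,-0.004,0,0]
    - [0,-0.006,0,0]
    - [0.0004,-0.01,0,0]
    - [0.001,-0.018,0,0]
    - [0.001,-0.028,0,0]
    - [0.001,-0.028,0,0]
    - [0.001,-0.028,0.04,0]
    - [0.001,-0.028,0.1,0]
    - [0.001,-0.028,0.16,0]
    - [0.001,-0.028,0.24,0]
    - [0.001,-0.028,0.28,0]
    - [0.001,-0.16,0.32,0]
    - [0.001,-0.24,0.32,0]
    - [-0.06,-0.32,0.32,0]
    - [-0.12,-0.4,0.32,0]
    - [-0.12,-0.4,0.32,0]
    - [-0.12,-0.4,0.32,0]

```text
time: 19.23
ee_pos: [0.6038, -0.0613, 0.2491]
tcp_rot: [180.0, 0.1, 98.6]
wrist_force: [-0.7, 0.7, -0.6]
opening: 0.0002
grasp_force: 0.0
```

Run:
```python
from h import *
o=get_obs();print(o["time"],o["ee_pos"],o["wrist_force"])
cv2.imwrite("pics/side5.png",camera("side")[:,:,::-1]);cv2.imwrite("pics/top5.png",camera("top")[:,:,::-1])
i,j=(cv2.resize(cv2.imread(f"pics/{n}5.png")[y:y+150,x:x+w],None,fx=s,fy=s,interpolation=2) for n,x,y,w,s in(("side",210,250,200,3),("top",75,165,66,3)))
cv2.imwrite("pics/k.png",np.hstack([i,j]))
```

```text
19.2333 [ 0.60377207 -0.06125299  0.24908118] [-0.74446323  0.71592648 -0.5636879 ]
```

View pics/k.png

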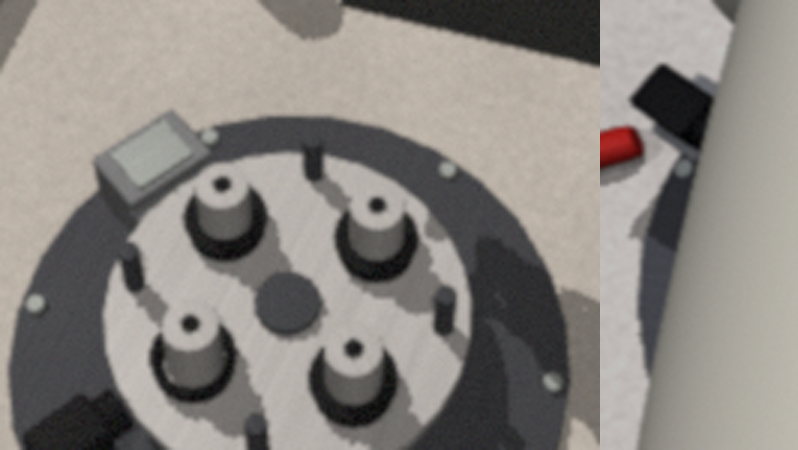

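Run:
```python
from h import *
print(ang([(X*4/3,Y*4/3) for X,Y in((222,184),(353,348),(377,204),(190,323))]))
```

```text
[np.float64(44.05), np.float64(43.94), np.float64(44.49), np.float64(43.62)]
```

The final picture shows the can upright in its nest, with its dot at (190,323), in front of the inspection camera. The dial has turned 44° and stayed there without springing back. The arm is clear of everything.

```bash
python3 -c "
from workcell import *
print(job_done())"
```

```text
the job is handed in; nothing more can be done
None
```

I set the can in the empty nest and pushed the table about 44° anticlockwise until it met its stop (about 11 N at the peg), then backed the arm clear and handed the job in; the pawl can't be seen, so "fully home" rests on the sharp force rise, and no verdict was shown.

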